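# Gauge a mount sleeve and offer it up to the post

## Task

Two brass sleeves, alike outside, stand near a steel gauge whose pin is as thick as the post of the wooden display mount: take the wide-bored one, which fits, and prove it by sliding it all the way down onto the gauge pin until its foot sits on the gauge. Then draw it off, carry it over the top of the row of bottles and beaker, and finish still holding it upright, flange down, still and centred over the mount's post, its foot about a centimetre above the post's tip, so that the conservator can brush adhesive on the post. The mount must never be touched, the bottles and beaker must stay as they stand, and the narrow-bored sleeve must end standing on the table.

Things in the scene. Friction and masses are not known exactly. Their poses are not given: they have to be found in the camera images.
- sleeve_wide_mid (a point): centre (half-way up) of a brass sleeve standing upright on the table: 50 mm tall, outside 32 mm across, with a low flange round its foot (38 mm across, 5 mm high), 90 g nominal. A straight bore, 20 mm across, open at both ends, runs through it; it slides freely over the 16 mm gauge pin. Its z axis is the bore's axis and points from the flanged foot to the plain top; the foot is 25 mm below this point, the top 25 mm above.
- sleeve_narrow_mid (a point): centre (half-way up) of a brass sleeve standing upright on the table: 50 mm tall, outside 32 mm across, with a low flange round its foot (38 mm across, 5 mm high), 90 g nominal. A straight bore, 11 mm across, open at both ends, runs through it; it is too narrow for the 16 mm gauge pin. It is the misfit and is not needed. Its z axis is the bore's axis and points from the flanged foot to the plain top; the foot is 25 mm below this point, the top 25 mm above.
- gauge_seat (a point): point on the axis of the gauge pin, on top of the gauge's foot, where a sleeve's foot comes to rest; 10 mm above the table. The gauge is fixed: a round steel foot 64 mm across and 10 mm high, with an upright steel pin, 16 mm thick, that rises 42 mm above this point; its last 10 mm taper to a 7 mm tip. z is up.
- post_tip (a point): centre of the tip of the mount's post, 78 mm above the table. The display mount is fixed: a dark wooden plinth 76 x 96 mm, 18 mm high, with an upright steel post, 16 mm thick, on its middle; the post's last 10 mm taper to a 7 mm tip. z is up.
- bottle_c: white plastic bottle with a screw cap, 45 x 50 mm, 102 mm tall, loose; part of the row that stands between the sleeves (on the robot's right) and the mount (on its left). Origin: centre of its underside; z is up.
- bottle_a: brown glass bottle with a black screw cap, 52 x 57 mm, 106 mm tall, loose; part of the row that stands between the sleeves (on the robot's right) and the mount (on its left). Origin: centre of its underside; z is up.
- bottle_b: slim brown dropper bottle, 38 x 42 mm, 127 mm tall, loose; part of the row that stands between the sleeves (on the robot's right) and the mount (on its left). Origin: centre of its underside; z is up.
- beaker_600: clear beaker, 95 x 102 mm, 122 mm tall, loose; part of the row that stands between the sleeves (on the robot's right) and the mount (on its left). Origin: centre of its underside; z is up.
Mind the look-alikes: they are no part of the job. What is shaped like the bottle_b but purple is not meant.

How it is judged:
On the way, in this order (a step that is already met when the one before it is completed fails the run):
1. the wide-bored sleeve is all the way down on the gauge pin, its foot on the gauge (horizontal distance between sleeve_wide_mid and gauge_seat below 0.005 m and z of sleeve_wide_mid in the frame of gauge_seat below 0.029 m and angle between sleeve_wide_mid's own z axis and vertical below 0.15 rad), for 0.2 s.
2. the sleeve passes over the top of the row of bottles and beaker (height (world z) of sleeve_wide_mid above 0.125 m and (horizontal distance between sleeve_wide_mid and bottle_c below 0.075 m or horizontal distance between sleeve_wide_mid and bottle_a below 0.075 m or horizontal distance between sleeve_wide_mid and bottle_b below 0.075 m or horizontal distance between sleeve_wide_mid and beaker_600 below 0.075 m)), for 0.04 s.
At the end, for the whole second after the job is handed in: Wide sleeve held still by the fingers alone over the post: centred within 6 mm, foot 3 to 18 mm above the tip, within 0.12 rad of upright, flange down. Mount untouched, narrow sleeve upright on the table, bottles and beaker upright within 20 mm of their starts (horizontal distance between sleeve_wide_mid and post_tip below 0.006 m and z of sleeve_wide_mid in the frame of post_tip between 0.028 and 0.043 m and angle between sleeve_wide_mid's own z axis and vertical below 0.12 rad and contact force between the fingers and sleeve_wide above 1 N and linear speed of sleeve_wide below 0.02 m/s and contact force between anything else and mount below 0.3 N and height (world z) of sleeve_narrow_mid below 0.03 m and angle between sleeve_narrow_mid's own z axis and vertical below 0.1 rad and not (distance of any of bottle_c, bottle_a, bottle_b, beaker_600 from where it was at the start of the episode above 0.02 m or angle between any of bottle_c, bottle_a, bottle_b, beaker_600's own z axis and vertical above 0.3 rad)); the arm keeps its last pose, push and grip.
It fails at once if the mount is touched (contact force between anything else and mount above 0.5 N).
It fails at once if a bottle or the beaker is shifted by more than 20 mm or tipped (distance of any of bottle_c, bottle_a, bottle_b, beaker_600 from where it was at the start of the episode above 0.02 m or angle between any of bottle_c, bottle_a, bottle_b, beaker_600's own z axis and vertical above 0.3 rad).
It also fails if it takes over 48 s, if anything falls off the work surface, if the arm or the gripper's body presses on something with over 40 N, if the wrist force passes 120 N, or if a joint passes its speed limit or range.

## Robot

A 6-joint arm with a two-finger parallel gripper is mounted at the origin on a cart in front of the work surface, level with it; the furniture and walls round the work are solid. World frame = base frame: x ahead of the robot, y to its left, z up, the work surface at z = 0. Lengths are in m, angles in rad, forces in N, time in s.
With the tool pointing down it reaches from about 0.35 to 0.925 m from the base axis. Payload 6.4 kg.
Tool frame: the origin (TCP) lies on the centre line of the jaws, within the pads' length; the fingertips stand 25 mm ahead of it and the grasp point (between the pads) lies 6 mm ahead of it; z points along the fingers, y is the line along which they close (so a half turn about z gives the same grasp; the last joint's range is limited). The gripper opens to 85 mm and grips with 20 to 120 N. Pads are 22 mm wide; open, the fingers measure 114 mm over their backs; the gripper's body (76 mm by 85 mm) begins 54 mm behind the grasp point. The pads swing forward as they close: fully open they stand 13 mm farther back than shut.
Start: joints at [1.16, 0.245, 1.558, -0, 1.339, -0.174], TCP at [0.152, 0.632, 0.256] pointing down, gripper open.
Joint ranges: [-3.13, 3.13], [-1.02, 2.26], [0.13, 2.54], [-0.95, 4.09], [0.21, 2.88], [-2.74, 2.74]. Speed limits (rad/s): [2.57, 2.57, 3.14, 3.14, 3.14, 3.14].

## Interface

Orientations are given as a unit quaternion [w, x, y, z].
In Python, from bench import arm, grab_frame, camera_model, order gives the robot as it stands. The module is installed in compiled form; this text tells all that it offers.
- The arm moves only by the tool servo_tool, never from a script. Its arguments are lists of equal length, an entry for each row: "twist": the turn, a rotation vector about the tool's x, y, z in rad, a list of three; "translation": the shift along the tool's x, y, z in mm, a list of three; "gripper": the closure, from 0 (fully open) to 1 (shut). In form: {"twist": [[wx, wy, wz], ...], "translation": [[x, y, z], ...], "gripper": [gripper, ...]}. A call has 1 to 10 rows; each row shifts and turns the commanded pose from where the row before left it, along the tool's axes as they then stand; what a row does not reach is not made up. A row lasts 1/8 s, in which the tool goes at most 62.5 mm and 10.7 degrees, less where a joint would pass 70% of its speed; a pose out of reach is approached as far as the arm can. A call with a gripper value outside its range is refused whole. The fingers move at their own pace and stop on an object; "grip_force" is the grip in N (left out, the last holds). Time passes only in rows, so rows that do not move let the fingers close. It gives the time, the measured TCP pose, the force, the opening and the grip force at its end, in the units of the state.
- arm.observe(): the state, without advancing time (a new reading comes with each control period).
- grab_frame(name): name is "side" or "top"; returns (picture, depth): 400x640x3 uint8, red, green, blue; 400x640 float32, m along the optical axis (not along the pixel's ray), 0 where there is no reading.
- camera_model(name): a dict with "mtx" (3x3 intrinsics, pixels), "pose" (4x4, takes a point from camera to world coordinates). Camera axes: x right, y down, z forward; pixel columns grow to the right and rows downward; lengths in m; the calibration is good to about 2 mm. A picture is of the moment at which its call begins. camera_model takes no time and is no camera call.
- order.sign_off(): hands the job in; it is judged then, once.
The state is a dict: "clock": time; "qpos": joint angles; "qvel": joint speeds; "joint_efforts": joint torques, N m; "tool_pos": TCP position; "eef_rot": TCP orientation; "contact_force": force on the tool from outside, world axes, zero at the start; "moment": the same for the moment, N m; "opening": finger opening in m; "gripper_force": force on a finger pad.
Only numpy, scipy, OpenCV 4.12 (cv2) and the standard library are available. Lean on these libraries where they do the work, as an engineer would, in place of code of your own. Each camera call takes 0.05 s, during which the arm holds its last target. There are 200 camera calls.

## Working session

There is one attempt and no reset: what is moved stays moved. The work goes in short steps, Python scripts to look and compute and a tool call to move; the robot and the scene stay as the last step left them, time stands still between calls to the robot, and variables do not carry over. Pictures are saved under pics/ and viewed, at most 10 in all, crops included, and the job is handed in when it is done.

Besides the shell and the picture viewer there is one more tool, called as a command line: name --argument value ..., lists and objects as JSON in quotes. servo_tool: Moves the arm, as the interface text tells. Its arguments: {"type":"object","properties":{"twist":{"type":"array"},"translation":{"type":"array"},"gripper":{"type":"array"},"grip_force":{"type":"number"}},"required":["twist","translation","gripper"]}

```bash
mkdir -p pics; cat > h.py <<'E'
import numpy as np, cv2
from bench import arm, grab_frame, camera_model, order
def cloud(n):
    im,d=grab_frame(n); c=camera_model(n); K=c["mtx"];P=c["pose"]
    v,u=np.mgrid[:400,:640]
    X=np.stack([(u-K[0,2])*d/K[0,0],(v-K[1,2])*d/K[1,1],d],-1)@P[:3,:3].T+P[:3,3]
    X[d==0]=np.nan
    return im,X
E
python3 - <<'E'
from h import *
for n in("top","side"):
    im,X=cloud(n); np.savez(f"/tmp/{n}.npz",im=im,X=X)
    cv2.imwrite(f"pics/{n}0.png",im[:,:,::-1]); c=camera_model(n);print(n,c["mtx"].round(1).tolist(),c["pose"].round(3).tolist())
s=arm.observe();print(s)
E
```

```text
top [[494.2, 0.0, 321.9], [0.0, 494.2, 198.3], [0.0, 0.0, 1.0]] [[0.113, -0.97, 0.216, 0.302], [-0.994, -0.109, 0.03, -0.052], [-0.006, -0.218, -0.976, 1.259], [0.0, 0.0, 0.0, 1.0]]
side [[447.4, 0.0, 321.2], [0.0, 447.4, 203.7], [0.0, 0.0, 1.0]] [[0.883, -0.2, 0.424, 0.059], [-0.469, -0.357, 0.808, -1.009], [-0.01, -0.913, -0.409, 0.545], [0.0, 0.0, 0.0, 1.0]]
{'clock': 0.1, 'qpos': array([ 1.15994331e+00,  2.45735523e-01,  1.55891960e+00,  3.20935176e-05,
        1.33873474e+00, -1.74118240e-01]), 'qvel': array([-0.00077175, -0.0013889 , -0.00148626, -0.00070844,  0.00269738,
       -0.00028867]), 'joint_efforts': array([ 2.57717111e-04, -4.30677152e+01, -3.27126110e+01, -1.25792271e-04,
        2.90266573e-03,  7.97997956e-06]), 'tool_pos': array([0.15225029, 0.63142869, 0.25528129]), 'eef_rot': array([-2.74047850e-04,  1.18094808e-01,  9.93001918e-01, -8.55939603e-04]), 'contact_force': array([-0.75224746, -0.060542  ,  0.61865646]), 'moment': array([-0.06968267,  0.01047891,  0.00202196]), 'gripper_force': 0.0, 'opening': 0.08561366824981147}
```

View pics/top0.png

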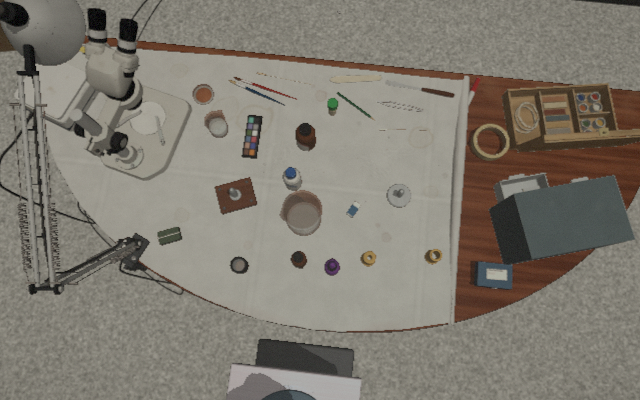

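View pics/side0.png

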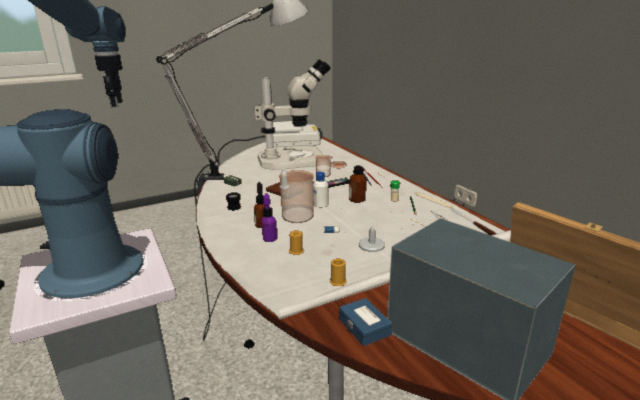

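The top view shows sleeves at (369,257) and (434,256), the gauge at (398,195), the mount at (236,194), and the row at x≈300 (purple decoy at (332,267)). Next I'll magnify the sleeves and measure the points.

```bash
python3 - <<'E'
from h import *
z=np.load("/tmp/top.npz");im,X=z["im"],z["X"]
f=lambda u,v,r:cv2.resize(im[v-r:v+r,u-r:u+r],(390,390),interpolation=cv2.INTER_CUBIC)
t=np.vstack([np.hstack([f(369,257,14),f(434,256,14)])])
cv2.imwrite("pics/crop.png",t[:,:,::-1])
def rep(n,u0,u1,v0,v1,lo,hi):
    p=X[v0:v1,u0:u1].reshape(-1,3);p=p[(p[:,2]>lo)&(p[:,2]<hi)]
    if len(p): print(n,len(p),"mid",((p.min(0)+p.max(0))/2).round(4),"mean",p.mean(0).round(4),"min",p.min(0).round(3),"max",p.max(0).round(3))
rep("s1",357,382,245,270,.04,.06)
rep("s2",422,447,245,270,.04,.06)
rep("gfoot",380,416,178,212,.006,.014)
rep("gpin",380,416,178,212,.03,.06)
rep("plinth",212,260,174,218,.013,.023)
rep("post",212,260,174,218,.04,.09)
rep("bb",288,311,247,270,.03,.2)
rep("beak",276,326,186,240,.09,.2)
rep("bc",280,303,164,190,.06,.2)
rep("ba",293,318,120,152,.06,.2)
rep("purple",322,342,257,279,.03,.2)
rep("table",335,350,215,235,-.05,.05)
E
```

```text
s1 122 mid [ 0.4368 -0.1452  0.0488] mean [ 0.4365 -0.1448  0.0501] min [ 0.422 -0.16   0.042] max [ 0.452 -0.13   0.056]
s2 100 mid [ 0.46   -0.3051  0.0472] mean [ 0.4598 -0.3049  0.0485] min [ 0.445 -0.321  0.04 ] max [ 0.475 -0.289  0.054]
gfoot 388 mid [ 0.6111 -0.2069  0.01  ] mean [ 0.608  -0.2089  0.0099] min [ 0.565 -0.25   0.006] max [ 0.657 -0.164  0.014]
gpin 39 mid [ 0.6097 -0.2091  0.044 ] mean [ 0.6078 -0.2083  0.0456] min [ 0.601 -0.216  0.031] max [ 0.618 -0.202  0.057]
plinth 916 mid [0.5606 0.2104 0.018 ] mean [0.5592 0.2102 0.0188] min [0.508 0.153 0.013] max [0.613 0.268 0.023]
post 48 mid [0.56   0.2093 0.0618] mean [0.5585 0.2081 0.0671] min [0.553 0.203 0.041] max [0.567 0.216 0.083]
bb 210 mid [0.4129 0.0273 0.0812] mean [0.41   0.0247 0.0765] min [0.394 0.009 0.033] max [0.432 0.046 0.13 ]
beak 378 mid [0.5217 0.0299 0.1087] mean [0.5297 0.0333 0.114 ] min [ 0.474 -0.019  0.09 ] max [0.569 0.079 0.127]
bc 256 mid [0.6144 0.0686 0.0842] mean [0.6099 0.0667 0.0846] min [0.593 0.046 0.061] max [0.636 0.091 0.108]
ba 337 mid [0.7267 0.0478 0.0871] mean [0.7226 0.0463 0.0873] min [0.703 0.023 0.061] max [0.75  0.073 0.113]
purple 205 mid [ 0.4051 -0.057   0.0825] mean [ 0.4011 -0.0563  0.0766] min [ 0.385 -0.076  0.034] max [ 0.425 -0.038  0.131]
table 300 mid [ 0.5175 -0.0722  0.0044] mean [ 0.5176 -0.0723  0.0019] min [ 0.491 -0.093 -0.004] max [ 0.544 -0.052  0.013]
```

View pics/crop.png

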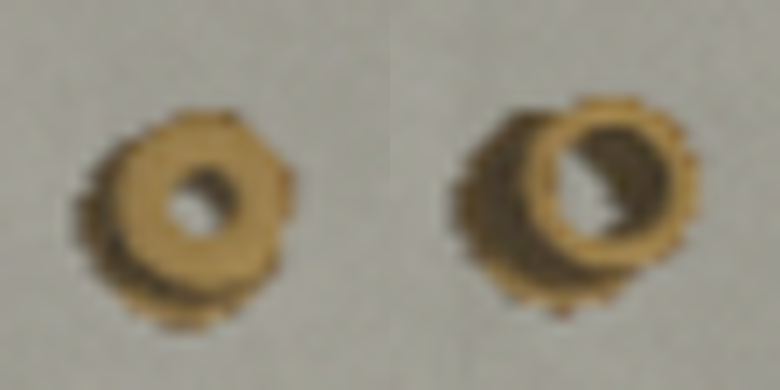

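The left sleeve (369,257) has the narrow bore; the right one (434,256) is wide, at about (0.460, -0.305). Before moving, I'll check how close the lamp and microscope are.

```bash
python3 - <<'E'
from h import *
for n in("top","side"):
    X=np.load(f"/tmp/{n}.npz")["X"].reshape(-1,3);X=X[np.isfinite(X[:,0])]
    p=X[(X[:,2]>.15)&(X[:,0]>-.1)&(X[:,0]<1)&(X[:,1]>-.8)&(X[:,1]<.9)]
    k,i,c=np.unique((p//.1).astype(int),axis=0,return_inverse=True,return_counts=True)
    print(n,[tuple((a*10).tolist())+(int(m),) for a,m in zip(k,c) if m>8])
# gauge & post refinement: top-camera symmetric fits
z=np.load("/tmp/top.npz");X=z["X"]
def circ(u0,u1,v0,v1,lo,hi):
    p=X[v0:v1,u0:u1].reshape(-1,3);p=p[(p[:,2]>lo)&(p[:,2]<hi)]
    return [np.round(v,4) for v in cv2.minEnclosingCircle(p[:,:2].astype(np.float32))]
print(circ(357,382,245,270,.045,.06),circ(422,447,245,270,.045,.06),circ(380,416,178,212,.006,.014),circ(380,416,178,212,.042,.06),circ(212,260,174,218,.06,.09))
m=X[174:218,212:260].reshape(-1,3);m=m[(m[:,2]>.012)&(m[:,2]<.024)]
m=m[np.linalg.norm(m[:,:2]-[.56,.21],axis=1)<.07];print(cv2.minAreaRect(m[:,:2].astype(np.float32)))
E
```

```text
top [(20, 40, 30, 137), (20, 40, 40, 375), (30, 40, 10, 195), (30, 40, 20, 287), (30, 40, 30, 222), (30, 40, 40, 1525), (40, -70, 10, 19), (40, -60, 10, 478), (40, -50, 10, 269), (40, 40, 40, 1276), (50, -80, 10, 50), (50, -70, 10, 1803), (50, -60, 10, 2006), (50, -50, 10, 1060), (50, 40, 10, 40), (50, 40, 20, 39), (50, 40, 40, 331), (50, 40, 50, 847), (50, 50, 10, 31), (50, 50, 20, 73), (60, -70, 10, 921), (60, -60, 10, 648), (60, -50, 10, 104), (60, 40, 10, 260), (60, 40, 20, 1035), (60, 40, 30, 119), (60, 40, 40, 268), (60, 40, 50, 2982), (60, 40, 60, 313), (60, 50, 10, 17), (60, 50, 20, 221), (60, 50, 30, 54), (60, 50, 50, 87), (70, -80, 10, 60), (70, -80, 20, 19), (70, -70, 10, 309), (70, -70, 20, 187), (70, -60, 10, 296), (70, -60, 20, 183), (70, -50, 10, 60), (70, 40, 10, 145), (70, 40, 20, 1256), (70, 40, 30, 1587), (70, 40, 50, 1345), (70, 50, 20, 97), (70, 50, 30, 127), (80, 30, 30, 44), (80, 40, 30, 773), (80, 50, 30, 15)]
side [(-10, -10, 10, 763), (-10, -10, 20, 2577), (-10, -10, 30, 1564), (-10, 0, 20, 22), (-10, 0, 30, 222), (-10, 30, 50, 11), (0, -10, 10, 836), (0, -1
[... 866 characters left out ...]
, 10, 82), (60, 40, 10, 239), (60, 40, 20, 375), (60, 40, 30, 35), (60, 40, 40, 105), (60, 40, 50, 472), (70, -80, 10, 326), (70, -80, 20, 28), (70, -70, 10, 1805), (70, -70, 20, 428), (70, -60, 10, 1290), (70, -60, 20, 277), (70, 30, 30, 10), (70, 40, 10, 229), (70, 40, 20, 666), (70, 40, 30, 216), (70, 40, 50, 283), (80, 30, 30, 65), (80, 40, 30, 135)]
[array([ 0.4362, -0.1455]), np.float64(0.0161)] [array([ 0.4604, -0.305 ]), np.float64(0.016)] [array([ 0.6132, -0.2086]), np.float64(0.0553)] [array([ 0.6098, -0.209 ]), np.float64(0.0076)] [array([0.5597, 0.2093]), np.float64(0.0072)]
((0.5610709190368652, 0.2106376737356186), (0.07767956703901291, 0.09647967666387558), 22.994901657104492)
```

```bash
python3 - <<'E'
from h import *
for n in("top","side"):
    X=np.load(f"/tmp/{n}.npz")["X"].reshape(-1,3);X=X[np.isfinite(X[:,0])]
    p=X[(X[:,2]>.05)&(X[:,0]>.17)&(X[:,0]<.6)&(X[:,1]>.2)&(X[:,1]<.6)]
    for z in np.arange(.05,.6,.05):
        q=p[(p[:,2]>=z)&(p[:,2]<z+.05)]
        if len(q)>5:
            r=np.hypot(q[:,0],q[:,1]);print(n,round(z,2),len(q),"x",np.percentile(q[:,0],[1,99]).round(3),"y",np.percentile(q[:,1],[1,99]).round(3),"r1%",np.percentile(r,1).round(3))
E
```

```text
top 0.05 225 x [0.386 0.566] y [0.204 0.469] r1% 0.566
top 0.1 163 x [0.364 0.404] y [0.409 0.466] r1% 0.55
top 0.15 266 x [0.346 0.599] y [0.407 0.516] r1% 0.538
top 0.2 254 x [0.335 0.6  ] y [0.407 0.518] r1% 0.53
top 0.25 145 x [0.316 0.343] y [0.408 0.448] r1% 0.516
top 0.3 190 x [0.297 0.326] y [0.406 0.446] r1% 0.504
top 0.35 170 x [0.272 0.313] y [0.4   0.449] r1% 0.489
top 0.4 1763 x [0.275 0.412] y [0.402 0.466] r1% 0.492
top 0.45 1748 x [0.379 0.544] y [0.411 0.475] r1% 0.564
top 0.5 847 x [0.516 0.599] y [0.428 0.483] r1% 0.675
side 0.05 128 x [0.383 0.566] y [0.203 0.466] r1% 0.562
side 0.1 135 x [0.364 0.409] y [0.402 0.466] r1% 0.548
side 0.15 162 x [0.347 0.599] y [0.401 0.505] r1% 0.536
side 0.2 126 x [0.334 0.599] y [0.401 0.513] r1% 0.527
side 0.25 105 x [0.316 0.346] y [0.405 0.458] r1% 0.518
side 0.3 121 x [0.295 0.33 ] y [0.4   0.453] r1% 0.502
side 0.35 174 x [0.171 0.322] y [0.396 0.599] r1% 0.49
side 0.4 386 x [0.171 0.421] y [0.397 0.599] r1% 0.488
side 0.45 519 x [0.171 0.563] y [0.408 0.598] r1% 0.554
side 0.5 273 x [0.171 0.598] y [0.426 0.598] r1% 0.551
```

servo_tool --twist '[[0,0,0],[0,0,0],[0,0,0],[0,0,0],[0,0,0],[0,0,0],[0,0,0]]' --translation '[[0,-45,0],[0,-45,0],[0,-45,0],[0,-45,0],[0,-45,0],[0,-40,0],[0,0,0]]' --gripper '[0,0,0,0,0,0,0]'

```text
clock: 0.98
tool_pos: [0.0896, 0.3726, 0.2557]
eef_rot: [0.0, 0.118, 0.993, 0.0]
contact_force: [-0.1, 0.1, -0.4]
opening: 0.0855
gripper_force: 0.0
```

servo_tool --twist '[[0,0,0.167],[0,0,0.167],[0,0,0.167],[0,0,0.167],[0,0,0.167],[0,0,0.167],[0,0,0.167],[0,0,0.167],[0,0,0]]' --translation '[[0,0,0],[0,0,0],[0,0,0],[0,0,0],[0,0,0],[0,0,0],[0,0,0],[0,0,0],[0,0,0]]' --gripper '[0,0,0,0,0,0,0,0,0]'

```text
clock: 2.1
tool_pos: [0.0905, 0.3747, 0.2562]
eef_rot: [0.0, 0.707, 0.707, -0.0]
contact_force: [-0.2, -0.1, -0.2]
opening: 0.085
gripper_force: 0.0
```

servo_tool --twist '[[0,0,0],[0,0,0],[0,0,0],[0,0,0],[0,0,0],[0,0,0],[0,0,0],[0,0,0],[0,0,0],[0,0,0]]' --translation '[[-20,35,0],[-20,35,0],[-20,35,0],[-25,29,0],[-25,29,0],[-25,29,0],[-33,25,0],[-33,25,0],[-33,25,0],[0,0,0]]' --gripper '[0,0,0,0,0,0,0,0,0,0]'

```text
clock: 3.35
tool_pos: [0.3583, 0.1381, 0.2564]
eef_rot: [-0.0, 0.708, 0.706, -0.0]
contact_force: [-0.5, 0.3, 1.1]
opening: 0.0853
gripper_force: 0.0
```

servo_tool --twist '[[0,0,0],[0,0,0],[0,0,0],[0,0,0],[0,0,0],[0,0,0],[0,0,0],[0,0,0],[0,0,0],[0,0,0]]' --translation '[[-49,11,0],[-49,11,0],[-49,11,0],[-49,11,0],[-49,11,0],[-49,11,0],[-49,11,0],[-49,11,0],[-49,11,0],[0,0,0]]' --gripper '[0,0,0,0,0,0,0,0,0,0]'

```text
clock: 4.6
tool_pos: [0.4556, -0.3033, 0.2557]
eef_rot: [-0.0, 0.708, 0.706, 0.0]
contact_force: [-0.7, 0.3, 0.5]
opening: 0.0853
gripper_force: 0.0
```

servo_tool --twist '[[0,0,0],[0,0,0],[0,0,0],[0,0,0],[0,0,0],[0,0,0],[0,0,0],[0,0,0],[0,0,0]]' --translation '[[-2,5,0],[0,0,40],[0,0,40],[0,0,40],[0,0,33],[0,0,30],[0,0,20],[0,0,10],[0,0,0]]' --gripper '[0,0,0,0,0,0,0,0,0]'

```text
clock: 5.72
tool_pos: [0.4601, -0.3032, 0.0433]
eef_rot: [-0.0, 0.708, 0.707, 0.0]
contact_force: [0.7, 0.3, -0.3]
opening: 0.0852
gripper_force: 0.0
```

```bash
python3 - <<'E'
from h import *
im,X=cloud("side"); cv2.imwrite("pics/g1.png",cv2.resize(im[200:320,270:410],(700,600),interpolation=cv2.INTER_CUBIC)[:,:,::-1])
E
```

```text
(no output)
```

View pics/g1.png

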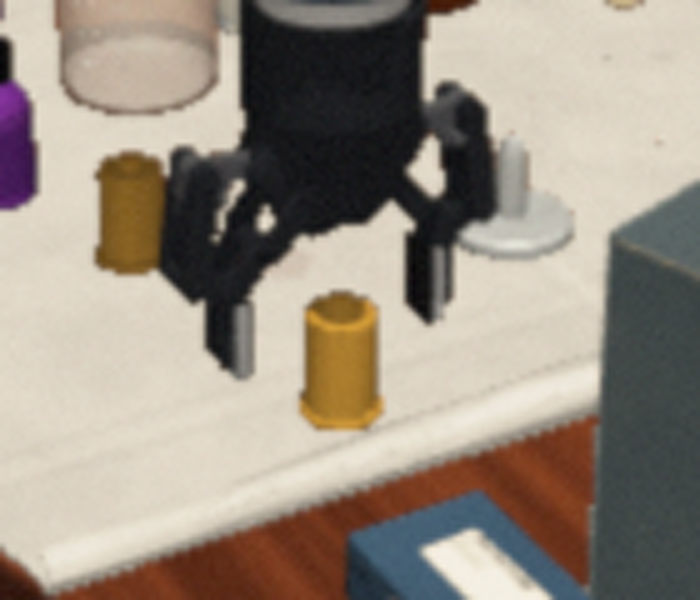

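The sleeve at crop (341,360) sits between the open fingertips at (240,375) and (430,320), so I can close on it.

servo_tool --twist '[[0,0,0],[0,0,0],[0,0,0],[0,0,0],[0,0,0],[0,0,0],[0,0,0],[0,0,0]]' --translation '[[-2,0,0],[0,0,0],[0,0,0],[0,0,0],[0,0,0],[0,0,0],[0,0,0],[0,0,0]]' --gripper '[0,0.4,0.6,0.8,1,1,1,1]' --grip_force 50

```text
clock: 6.78
tool_pos: [0.4603, -0.3058, 0.0438]
eef_rot: [0.0, 0.708, 0.706, -0.0]
contact_force: [-0.6, 0.2, 5.5]
opening: 0.0308
gripper_force: 49.8
```

servo_tool --twist '[[0,0,0],[0,0,0],[0,0,0],[0,0,0],[0,0,0],[0,0,0],[0,0,0],[0,0,0],[0,0,0]]' --translation '[[0,0,-15],[0,0,-35],[0,0,-40],[19,30,0],[19,30,0],[20,30,0],[19,30,0],[20,29,0],[0,0,0]]' --gripper '[1,1,1,1,1,1,1,1,1]'

```text
clock: 7.9
tool_pos: [0.6102, -0.2072, 0.1335]
eef_rot: [0.0, 0.707, 0.707, 0.0]
contact_force: [-0.4, -0.4, -1.1]
opening: 0.0311
gripper_force: 49.8
```

```bash
python3 - <<'E'
from h import *
im,X=cloud("side"); np.savez("/tmp/s2.npz",im=im,X=X)
imt,Xt=cloud("top"); np.savez("/tmp/t2.npz",im=imt,X=Xt)
a=cv2.resize(im[170:260,310:430],(520,390),interpolation=cv2.INTER_CUBIC);b=cv2.resize(imt[160:225,365:430],(270,390)if 0 else (280,280))
b=cv2.copyMakeBorder(b,0,110,0,0,cv2.BORDER_CONSTANT)
cv2.imwrite("pics/g2.png",np.hstack([a,b])[:,:,::-1])
hsv=cv2.cvtColor(im,cv2.COLOR_RGB2HSV)
m=(hsv[...,0]>12)&(hsv[...,0]<28)&(hsv[...,1]>130)&(np.abs(X[...,0]-.61)<.06)&(np.abs(X[...,1]+.209)<.06)
p=X[m];print(len(p),p.min(0).round(4),p.max(0).round(4));print(arm.observe()["tool_pos"])
for lo in np.arange(.07,.15,.01):
    q=p[(p[:,2]>=lo)&(p[:,2]<lo+.01)]
    if len(q)>8:
        # known-radius circle fit
        from scipy.optimize import least_squares
        r=.019 if lo<.085 else .016
        s=least_squares(lambda c:np.hypot(q[:,0]-c[0],q[:,1]-c[1])-r,[q[:,0].mean()+.008,q[:,1].mean()+.014],loss="soft_l1",f_scale=.002);print(round(lo,2),len(q),s.x.round(4))
# gauge from side view (first frame)
z=np.load("/tmp/side.npz");X=z["X"]
q=X.reshape(-1,3);q=q[(np.hypot(q[:,0]-.61,q[:,1]+.209)<.022)&(q[:,2]>.018)&(q[:,2]<.042)]
s=least_squares(lambda c:np.hypot(q[:,0]-c[0],q[:,1]-c[1])-.008,[.61,-.205],loss="soft_l1",f_scale=.002);print("pin side",len(q),s.x.round(4))
E
```

```text
256 [ 0.5939 -0.2309  0.0896] [ 0.6275 -0.1972  0.1458]
[ 0.60868682 -0.20851689  0.1331164 ]
0.09 51 [ 0.6118 -0.2123]
0.1 45 [ 0.6124 -0.2114]
0.11 38 [ 0.6125 -0.2112]
0.12 39 [ 0.6121 -0.2114]
0.13 70 [ 0.6101 -0.2115]
0.14 12 [ 0.6095 -0.2096]
pin side 61 [ 0.6143 -0.2142]
```

View pics/g2.png

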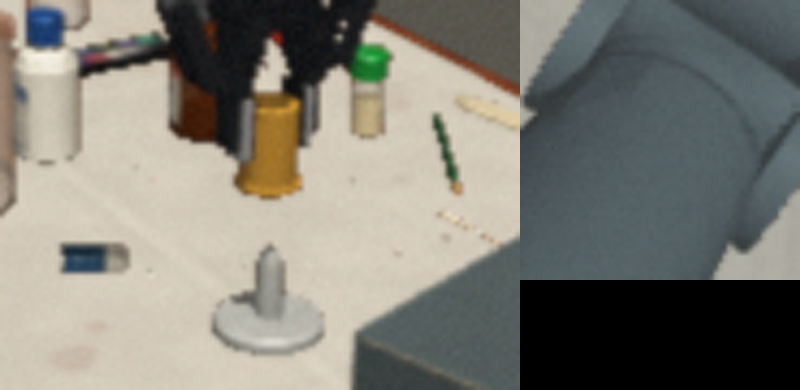

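The side view shows the sleeve axis at crop column ≈270 and the pin at ≈270, so they line up laterally. I'll lower it gently while watching the force.

servo_tool --twist '[[0,0,0],[0,0,0],[0,0,0],[0,0,0],[0,0,0],[0,0,0]]' --translation '[[0,0,15],[0,0,15],[0,0,8],[0,0,5],[0,0,5],[0,0,0]]' --gripper '[1,1,1,1,1,1]'

```text
clock: 8.75
tool_pos: [0.6096, -0.209, 0.0854]
eef_rot: [0.001, 0.708, 0.706, 0.0]
contact_force: [0.5, -0.7, -2.8]
opening: 0.0314
gripper_force: 49.7
```

```bash
python3 - <<'E'
from h import *
im,X=cloud("side"); cv2.imwrite("pics/g3.png",cv2.resize(im[185:255,330:415],(728,600),interpolation=cv2.INTER_CUBIC)[:,:,::-1])
s=arm.observe();print(s["tool_pos"],s["contact_force"],s["moment"],s["qpos"].round(2))
E
```

```text
[ 0.60954264 -0.20898163  0.08555832] [ 0.96416029 -1.05508068 -1.38269651] [-0.1194652  -0.1641173  -0.02350374] [-0.51  0.43  1.66  0.    1.05 -0.5 ]
```

View pics/g3.png

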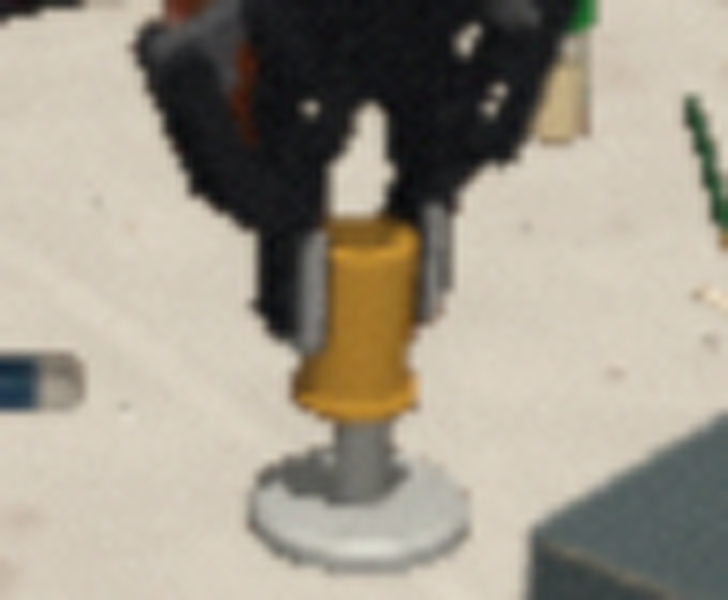

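```bash
python3 - <<'E'
from h import *
im,X=cloud("side"); c=camera_model("side");K=c["mtx"];W=np.linalg.inv(c["pose"])
hsv=cv2.cvtColor(im,cv2.COLOR_RGB2HSV);S=hsv[...,1].astype(int);G=cv2.cvtColor(im,cv2.COLOR_RGB2GRAY)
def pr(z,xy=(.61,-.209)):
    p=W@[xy[0],xy[1],z,1];q=K@p[:3];return q[:2]/q[2]
for z in(.020,.025,.03,.035,.042,.05,.06,.08,.09):print(z,pr(z).round(2))
print("lateral px per mm",(pr(.04,(.61+.00883,-.209-.00469))-pr(.04))[0]/10)
for v in range(211,243,1):
    print(v,"S",S[v,362:382].tolist(),"G",G[v,366:380].tolist()) if v in(222,226,230,232,234,237,239) else None
E
```

```text
0.02 [369.14 237.92]
0.025 [369.21 236.12]
0.03 [369.28 234.31]
0.035 [369.35 232.49]
0.042 [369.44 229.94]
0.05 [369.56 227.  ]
0.06 [369.7 223.3]
0.08 [369.98 215.82]
0.09 [370.13 212.04]
lateral px per mm 0.41183792601970026
222 S [39, 18, 5, 11, 13, 42, 158, 188, 190, 184, 192, 186, 192, 187, 189, 183, 125, 38, 30, 33] G [119, 102, 85, 111, 121, 124, 118, 125, 119, 116, 110, 94, 76, 125]
226 S [28, 30, 36, 76, 129, 168, 186, 187, 193, 193, 189, 184, 187, 189, 174, 90, 34, 31, 31, 30] G [88, 90, 107, 117, 119, 121, 123, 126, 120, 113, 112, 138, 194, 202]
230 S [33, 40, 133, 183, 192, 192, 190, 186, 189, 189, 188, 191, 190, 186, 183, 177, 113, 36, 28, 29] G [91, 109, 112, 117, 120, 119, 123, 120, 118, 117, 123, 130, 167, 201]
232 S [30, 33, 51, 116, 163, 185, 187, 188, 190, 188, 185, 189, 189, 192, 170, 106, 48, 31, 28, 30] G [121, 130, 131, 135, 139, 141, 145, 142, 141, 134, 137, 149, 188, 203]
234 S [31, 29, 30, 32, 36, 41, 48, 90, 101, 97, 94, 86, 72, 56, 39, 31, 31, 28, 27, 30] G [193, 178, 160, 101, 104, 113, 113, 110, 108, 126, 182, 199, 205, 206]
237 S [29, 30, 33, 32, 38, 24, 29, 15, 21, 17, 17, 18, 20, 42, 32, 28, 28, 33, 30, 27] G [133, 134, 126, 100, 109, 118, 117, 113, 102, 104, 160, 199, 204, 203]
239 S [30, 23, 18, 14, 21, 20, 19, 10, 16, 13, 17, 18, 15, 18, 19, 17, 18, 25, 27, 32] G [92, 101, 109, 105, 111, 116, 117, 115, 103, 99, 119, 146, 182, 181]
```

servo_tool --twist '[[0,0,0],[0,0,0],[0,0,0],[0,0,0]]' --translation '[[-1,1,0],[0,0,5],[0,0,5],[0,0,0]]' --gripper '[1,1,1,1]'

```text
clock: 9.35
tool_pos: [0.6099, -0.2096, 0.0746]
eef_rot: [-0.0, 0.708, 0.706, -0.0]
contact_force: [-0.3, 0.6, -0.9]
opening: 0.0311
gripper_force: 49.7
```

No resistance, so the bore is on the pin.

servo_tool --twist '[[0,0,0],[0,0,0],[0,0,0],[0,0,0],[0,0,0]]' --translation '[[0,0,7],[0,0,6],[0,0,4],[0,0,2],[0,0,0]]' --gripper '[1,1,1,1,1]'

```text
clock: 9.98
tool_pos: [0.61, -0.2098, 0.0561]
eef_rot: [-0.0, 0.708, 0.706, -0.0]
contact_force: [0.6, -0.1, -0.9]
opening: 0.0314
gripper_force: 49.7
```

servo_tool --twist '[[0,0,0],[0,0,0],[0,0,0]]' --translation '[[0,0,1],[0,0,1],[0,0,0]]' --gripper '[1,1,1]'

```text
clock: 10.35
tool_pos: [0.6101, -0.2098, 0.0543]
eef_rot: [-0.0, 0.708, 0.706, -0.0]
contact_force: [0.3, -0.1, -1.1]
opening: 0.0309
gripper_force: 49.7
```

servo_tool --twist '[[0,0,0],[0,0,0],[0,0,0],[0,0,0],[0,0,0]]' --translation '[[0,0,1],[0,0,1],[0,0,0.5],[0,0,0],[0,0,0]]' --gripper '[1,1,1,1,1]'

```text
clock: 10.98
tool_pos: [0.6103, -0.2099, 0.0537]
eef_rot: [-0.0, 0.708, 0.706, -0.0]
contact_force: [-5.1, 2.3, 11.0]
opening: 0.0312
gripper_force: 50.9
```

```bash
python3 - <<'E'
from h import *
im,X=cloud("side"); cv2.imwrite("pics/g4.png",cv2.resize(im[185:255,330:415],(728,600),interpolation=cv2.INTER_CUBIC)[:,:,::-1])
s=arm.observe();print(s["tool_pos"],s["contact_force"])
E
```

```text
[ 0.61034127 -0.20989159  0.05376232] [-5.0901844   1.90968379 10.60906193]
```

View pics/g4.png

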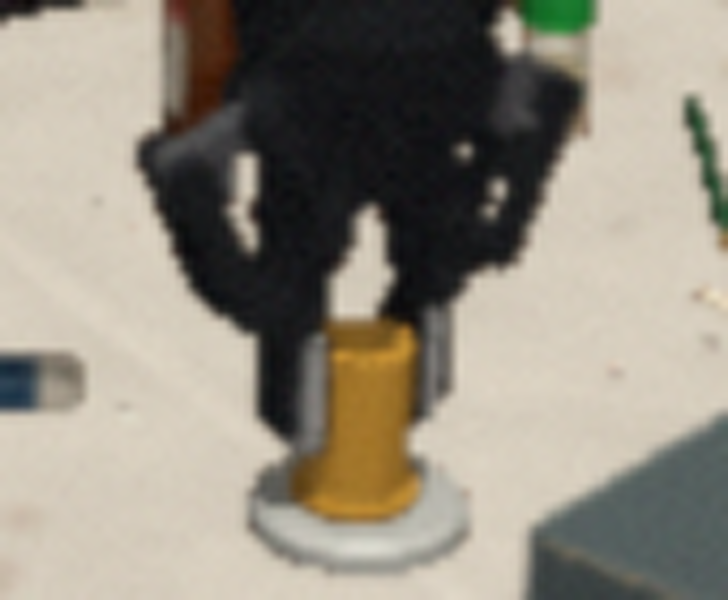

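The sleeve is seated: its foot is flat on the gauge disc at crop (358,500), with 11 N of push and TCP height as expected. Next I'll draw it off and carry it over the row.

servo_tool --twist '[[0,0,0],[0,0,0],[0,0,0],[0,0,0],[0,0,0],[0,0,0]]' --translation '[[0,0,-12],[0,0,-25],[0,0,-40],[0,0,-50],[0,0,-35],[0,0,0]]' --gripper '[1,1,1,1,1,1]'

```text
clock: 11.78
tool_pos: [0.612, -0.2108, 0.2183]
eef_rot: [0.004, 0.708, 0.706, 0.001]
contact_force: [-1.1, 0.5, -1.3]
opening: 0.0311
gripper_force: 51.0
```

servo_tool --twist '[[0,0,0],[0,0,0],[0,0,0],[0,0,0],[0,0,0],[0,0,0],[0,0,0],[0,0,0],[0,0,0],[0,0,0]]' --translation '[[20,-2,0],[40,-5,0],[50,-6,0],[54,-7,0],[54,-7,0],[54,-7,0],[54,-6,0],[48,-5,0],[30,-4,0],[14,-1,0]]' --gripper '[1,1,1,1,1,1,1,1,1,1]'

```text
clock: 13.02
tool_pos: [0.5588, 0.2103, 0.2114]
eef_rot: [-0.001, 0.707, 0.707, -0.002]
contact_force: [-0.4, 0.2, -2.1]
opening: 0.0312
gripper_force: 51.0
```

```bash
cat > m.py <<'E'
from h import *
import sys
im,X=cloud("side");c=camera_model("side");K=c["mtx"];W=np.linalg.inv(c["pose"])
s=arm.observe();print(s["tool_pos"],s["contact_force"].round(1),s["opening"],s["qpos"].round(2))
def pr(x,y,z):
    q=K@(W@[x,y,z,1])[:3];return q[:2]/q[2]
t=s["tool_pos"];print("sleeve foot px",pr(t[0],t[1],t[2]-.0438),"post tip px",pr(.56,.21,.078),"post mid",pr(.56,.21,.05))
cv2.imwrite(sys.argv[1],cv2.resize(im[110:230,220:360],(700,600),interpolation=cv2.INTER_CUBIC)[:,:,::-1])
E
python3 m.py pics/g5.png
```

```text
[0.55909545 0.21083732 0.21182988] [-0.2  0.6 -1.1] 0.031127498542748808 [0.17 0.17 1.73 0.   1.25 0.17]
sleeve foot px [279.54148241 140.51802927] post tip px [281.31172207 168.69153013] post mid [281.72761064 177.14426691]
```

View pics/g5.png

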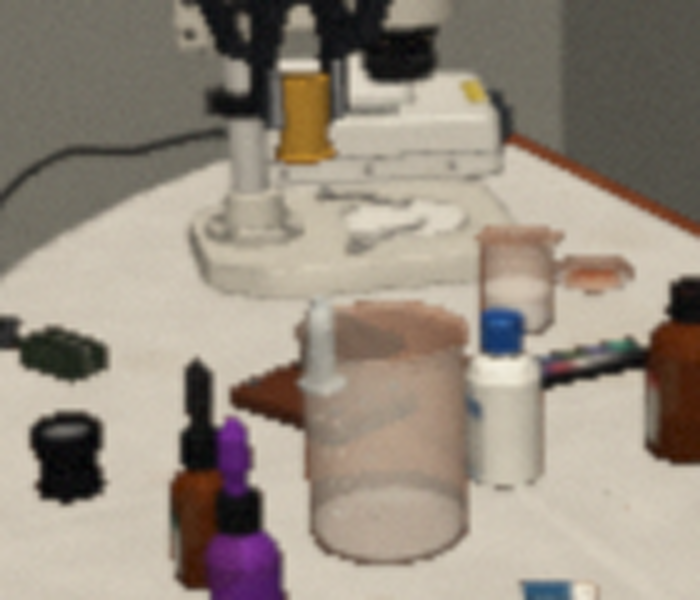

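The side view shows the sleeve foot at crop (305,158) and the post tip at (318,300), partly behind the beaker's left edge. The row is undisturbed. I'll shift slightly and lower.

servo_tool --twist '[[0,0,0],[0,0,0],[0,0,0],[0,0,0],[0,0,0],[0,0,0]]' --translation '[[-1,1.5,0],[0,0,20],[0,0,25],[0,0,20],[0,0,7],[0,0,0]]' --gripper '[1,1,1,1,1,1]'

```text
clock: 13.82
tool_pos: [0.5624, 0.207, 0.1413]
eef_rot: [-0.0, 0.708, 0.706, -0.0]
contact_force: [-0.5, -0.4, -0.9]
opening: 0.0309
gripper_force: 51.0
```

```bash
sed -i 's/im\[110:230,220:360\],(700,600)/im[145:200,250:320],(763,600)/' m.py; python3 m.py pics/g6.png
```

```text
[0.56289832 0.20722645 0.14213637] [-0.1  0.7 -0.8] 0.030946765872428755 [0.16 0.26 1.77 0.   1.12 0.17]
sleeve foot px [282.227985   162.56746344] post tip px [281.31172207 168.69153013] post mid [281.72761064 177.14426691]
```

View pics/g6.png

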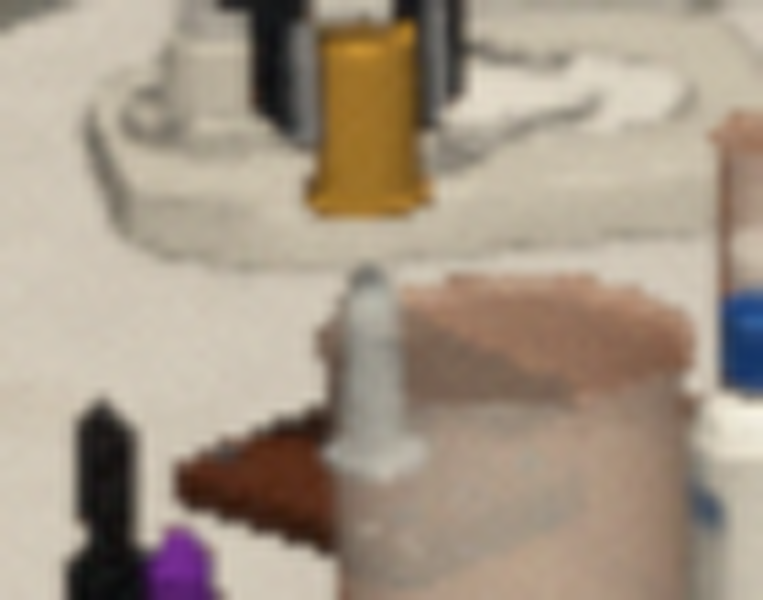

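servo_tool --twist '[[0,0,0],[0,0,0],[0,0,0],[0,0,0],[0,0,0]]' --translation '[[2,0,0],[0,0,4],[0,0,4],[0,0,2],[0,0,0]]' --gripper '[1,1,1,1,1]'

```text
clock: 14.5
tool_pos: [0.5623, 0.2093, 0.1315]
eef_rot: [-0.0, 0.708, 0.706, -0.0]
contact_force: [-0.5, 0.2, -0.3]
opening: 0.031
gripper_force: 51.0
```

```bash
python3 m.py pics/g7.png; python3 - <<'E'
from h import *
im,X=cloud("side"); c=camera_model("side")
hsv=cv2.cvtColor(im,cv2.COLOR_RGB2HSV);S=hsv[...,1].astype(int);G=cv2.cvtColor(im,cv2.COLOR_RGB2GRAY)
for v in range(158,184,2):print(v,"S",S[v,275:293].tolist(),"G",G[v,275:293].tolist())
m=(S>130)&(hsv[...,0]>12)&(hsv[...,0]<28)&(np.hypot(X[...,0]-.56,X[...,1]-.21)<.05)
print("sleeve pts",m.sum(),np.median(X[m],0).round(4),X[m].min(0).round(3))
p=X[170:174,281:286].reshape(-1,3);print("tip pts",p.round(3)[::2].tolist())
imt,Xt=cloud("top");cv2.imwrite("pics/t7.png",cv2.resize(imt[150:240,190:310],(800,600))[:,:,::-1])
E
```

```text
[0.56242608 0.20929488 0.13165057] [ 0.9  0.1 -0.7] 0.03102768504945551 [ 0.17  0.27  1.77 -0.    1.1   0.17]
sleeve foot px [281.97609753 165.62200542] post tip px [281.31172207 168.69153013] post mid [281.72761064 177.14426691]
158 S [15, 5, 13, 25, 120, 183, 189, 191, 186, 190, 193, 187, 191, 135, 23, 23, 38, 33] G [32, 52, 98, 108, 87, 110, 116, 119, 121, 115, 109, 104, 83, 55, 76, 119, 129, 138]
160 S [39, 25, 19, 26, 122, 185, 190, 186, 186, 189, 193, 189, 184, 111, 54, 47, 41, 38] G [151, 101, 105, 105, 77, 107, 116, 120, 119, 115, 108, 105, 87, 95, 127, 127, 135, 153]
162 S [38, 41, 40, 60, 155, 186, 190, 193, 186, 189, 188, 190, 171, 81, 41, 37, 37, 37] G [191, 184, 169, 148, 96, 108, 115, 118, 121, 117, 112, 101, 95, 127, 188, 200, 199, 200]
164 S [38, 38, 47, 99, 174, 189, 191, 189, 194, 187, 194, 194, 191, 143, 81, 42, 40, 39] G [193, 193, 168, 112, 94, 109, 115, 116, 116, 116, 109, 102, 94, 113, 153, 185, 186, 184]
166 S [39, 40, 57, 140, 188, 190, 186, 189, 188, 189, 189, 179, 158, 113, 55, 40, 38, 40] G [181, 182, 167, 119, 121, 127, 126, 124, 127, 130, 136, 136, 134, 
[... 984 characters left out ...]
6, 165, 95, 96, 130, 148, 153, 148, 127, 104, 101, 98, 102, 105, 104]
180 S [33, 33, 32, 31, 36, 60, 44, 21, 19, 22, 24, 30, 68, 76, 81, 80, 77, 73] G [198, 199, 200, 198, 173, 98, 101, 139, 155, 156, 155, 137, 105, 100, 101, 103, 107, 106]
182 S [29, 32, 34, 48, 56, 71, 45, 23, 24, 21, 25, 31, 49, 57, 52, 53, 61, 56] G [194, 193, 173, 117, 95, 78, 106, 130, 146, 157, 157, 149, 123, 117, 127, 131, 127, 133]
sleeve pts 161 [0.5603 0.1922 0.1147] [0.547 0.183 0.089]
tip pts [[0.636, 0.4, 0.001], [0.562, 0.201, 0.076], [0.568, 0.2, 0.075], [0.559, 0.204, 0.072], [0.512, 0.075, 0.121], [0.502, 0.073, 0.121], [0.508, 0.074, 0.12], [0.513, 0.069, 0.12], [0.503, 0.067, 0.12], [0.508, 0.066, 0.119]]
```

View pics/g7.png

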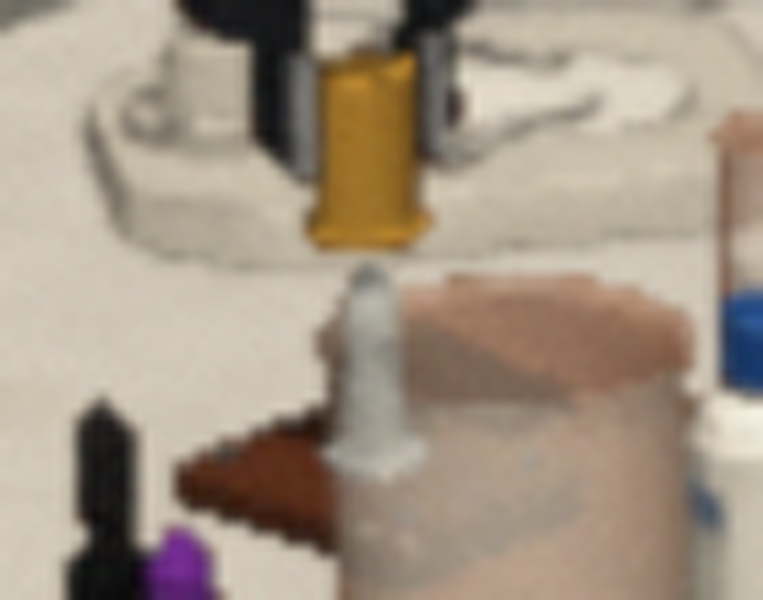

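The sleeve flange centre (column ≈283.0) and post tip (≈283.2) line up. Depth readings agree to about 2 mm, the gap is about 1 cm, and the row is undisturbed. I'm handing it in.

```bash
python3 -c "
from bench import order
print(order.sign_off())"
```

```text
the job is handed in; nothing more can be done
None
```

I handed the job in at about 15 s: the wide sleeve was proven on the gauge pin, carried over the row, and is now held upright about 1 cm above the post tip, centred to roughly 2 mm by the cameras; the sign-off returned no verdict.

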